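# Hang the rod rack on its two latch hooks

## Task

Pick up the little three-tube rod rack by its orange grip and hang its steel bar in both hooks of the blue stand, pressing it gently down past the spring latches until both red seat flags are fully down. Only let go once both hooks have taken it, then leave it hanging; the hooks are light plastic, so never press on them with more than about 25 N, and do not disturb the other things on the table.

Things in the scene. Friction and masses are not known exactly. Their poses are not given: they have to be found in the camera images.
- rack: Loose plywood rack of three grey tubes, 0.4 to 0.75 kg, standing on the table. Origin: centre of its underside; z up, y along its wide side. Box part 90 (x) x 216 (y) x 72 mm (z); two thin uprights at y = +-105 mm carry a round steel bar along y, 12 mm thick, 340 mm long, axis 120 mm above the origin. Alike from both sides: either end may go in either hook.
- grip (a point): Centre of the orange grip block at the middle of the rack's bar, on the bar's axis; axes as the rack. 18 mm (x) by 64 mm (y) by 22 mm (z); its flat sides face +-x: pinch across x from above. 37 mm free below its underside.
- bar_left (a point): Point on the rack's bar axis 140 mm from the grip towards the rack's +y, where the bar lies in a hook (the other such point is 140 mm towards -y).
- stand: Blue steel stand fixed to the table; its place and yaw vary. Origin at table height; x from its hooks towards its two posts (at x = +85 mm, 159 mm high), y along the hook pair (left hook at +y), z up. The hooks reach out to -x; nothing of it is higher than their yellow mouths.
- hook_left (a point): NOMINAL middle of the left hook's slot floor, stand frame (-30, +140, +150) mm, axes as the stand. The rail with both hooks is clamped by hand: both slot floors, latches and mouths stand together anywhere from 13 mm below to 13 mm above nominal (x, y are true). Hook 14 mm thick in y; slot 16 mm wide in x, straight to 26 mm above its floor, then flared to about 36 mm wide at 43 mm.
- hook_right (a point): The same for the right hook, stand frame (-30, -140, +150) mm. Home in either hook means the bar lies on the slot floor, its axis 6 mm above it, where it stops hard: a stiff arm makes 20 to 40 N per mm of further travel.
- latch_left_nominal (a point): NOMINAL centre of the left hook's spring ball latch, 16 mm above the slot floor (same +-13 mm); 7 mm into the slot from +x. A bar let down rests on it, axis about 24 mm above the floor; pressing with 5 to 9 N per hook, weight included (weight alone is too little), drives it past within 8 mm. The hooks, alike, may give way one after the other: then bear down on the late side.
- seat_left (a joint): Travel of the left hook's red seat tongue and its flag (outside of the hook), in m: 0 = up, hook empty; 0.007 = fully down, bar on the slot floor. Light spring, under 1 N.
- seat_right (a joint): The same for the right hook.
- parts_bin: Bystander, loose: grey open plastic bin, 100 x 140 x 70 mm. Origin: centre of its underside. Leave it where it is.
- blue_bin: Bystander, loose: blue open plastic bin, 90 x 110 x 60 mm. Origin: centre of its underside. Leave it where it is.
- carton: Bystander, loose: closed brown carton, 90 x 130 x 55 mm. Origin: centre of its underside. Leave it where it is.
- bead_jar: Bystander, loose: amber glass jar with a green cap, 60 mm across, 90 mm tall. Origin: centre of its underside. Leave it where it is.
- pipe_offcut: Bystander, loose: short upright piece of grey pipe, 64 mm across, 80 mm tall. Origin: centre of its underside. Leave it where it is.
- screwdriver: Bystander, loose: screwdriver lying down. Origin: centre of its underside. Leave it where it is.

How it is judged:
On the way, in this order (a step that is already met when the one before it is completed fails the run):
1. the rack is picked up off the table in the fingers (height (world z) of rack above 0.03 m and contact force between the fingers and rack above 1 N), for 0.2 s.
2. the bar is fully down in both hooks (both seat tongues past 5.5 mm) while the fingers still hold the rack (value of joint each of seat_left, seat_right above 0.0055 m and contact force between rack and stand above 1 N and contact force between the fingers and rack above 1 N), for 0.3 s.
At the end, for the whole second after the job is handed in: The rack hangs by its bar from the stand alone, let go and at rest (under 0.03 m/s), upright within 0.12 rad, with both seat tongues pressed past 5.5 mm of their 7 mm (value of joint each of seat_left, seat_right above 0.0055 m and contact force between rack and stand above 2 N and angle between rack's own z axis and vertical below 0.12 rad and linear speed of rack below 0.03 m/s and contact force between the fingers and rack below 0.1 N); the robot touches nothing.
It fails at once if rack and stand press on each other with over 45 N in all, sideways squeeze of the latches included (a downward push of over 25 N) (contact force between rack and stand above 45 N).
It fails at once if the robot pushes on the stand itself with more than 15 N (contact force between any of the fingers, the arm and stand above 15 N).
It fails at once if one of the six bystanders is moved more than 20 mm (distance of any of parts_bin, blue_bin, carton, bead_jar, pipe_offcut, screwdriver from where it was at the start of the episode above 0.02 m).
It also fails if it takes over 72 s, if anything falls off the work surface, if the arm or the gripper's body presses on something with over 40 N, if the wrist force passes 120 N, or if a joint passes its speed limit or range.

## Robot

A 7-joint arm with a two-finger parallel gripper is mounted at the origin on the work surface. World frame = base frame: x ahead of the robot, y to its left, z up, the work surface at z = 0. Lengths are in m, angles in rad, forces in N, time in s.
With the tool pointing down it reaches from about 0.35 to 0.9 m from the base axis. Payload 7.2 kg.
Tool frame: the origin (TCP) lies at the very end of the fingers, on their centre line; the grasp point (between the pads) lies 19 mm behind it (arm.pinch_z is the distance from the TCP to the grasp point, in m); z points along the fingers, y is the line along which they close (so a half turn about z gives the same grasp; the last joint's range is limited). The gripper opens to 88 mm and grips with 3 to 60 N. Pads are 20 mm wide; open, the fingers measure 115 mm over their backs; the gripper's body (75 mm by 178 mm) begins 61 mm behind the grasp point.
Start: joints at [-1.196, 0.411, -0.013, 1.596, 0.006, 1.134, -0.082], TCP at [0.268, 0.565, 0.223] pointing down, gripper open.
Joint ranges: [-2.95, 2.95], [-0.29, 1.99], [-1.47, 1.44], [0.14, 2.54], [-1.03, 4.17], [0.13, 1.85], [-2.86, 2.86]. Speed limits (rad/s): [2.39, 2.39, 3.01, 3.01, 3.14, 3.14, 3.14].

## Interface

Orientations are given as a unit quaternion [w, x, y, z].
In Python, from rig import arm gives the robot as it stands.
- The arm moves only by the shell command python3 -m handwheel 'ROWS' [OPENING] [FORCE]. ROWS is JSON, a list of rows, each a list of 2 entries, a list of its own where there are three numbers: the shift along the tool's x, y, z in cm, then the turn about the tool's z in degrees. In form: [[[x, y, z], roll], ...]. A call has 1 to 10 rows; each row shifts and turns the commanded pose from where the row before left it, along the tool's axes as they then stand; what a row does not reach is not made up. A row lasts 1/10 s, in which the tool goes at most 50 mm and 8.59 degrees, less where a joint would pass 70% of its speed; a pose out of reach is approached as far as the arm can. A call with a gripper value outside its range is refused whole. OPENING is the gripper's target within -1 to 1 (shut at 1, half-way at 0, fully open at -1), set as the call begins (- or left out, the last holds). The fingers move at their own pace and stop on an object; FORCE is the grip in N (left out, the last holds). Time passes only in rows, so rows that do not move let the fingers close. It gives the time, the measured TCP pose, the force, the opening and the grip force at its end, in the units of the state.
- arm.get_state(): the state, without advancing time (a new reading comes with each control period).
- arm.read_camera(name): name is "scene" or "top"; returns the picture (420x560x3 uint8, blue, green, red); there is no depth.
- arm.camera_info(name): a dict with "K" (3x3 intrinsics, pixels), "R" (3x3) and "t" (3): a world point X has camera coordinates R X + t. Camera axes: x right, y down, z forward; pixel columns grow to the right and rows downward; lengths in m; the calibration is good to about 2 mm. A picture is of the moment at which its call begins. camera_info takes no time and is no camera call.
- arm.close_job(): hands the job in; it is judged then, once.
The state is a dict: "clock": time; "joint_pos": joint angles; "joint_vel": joint speeds; "joint_efforts": joint torques, N m; "eef_pos": TCP position; "tcp_rot": TCP orientation; "wrist_force": force on the tool from outside, world axes, zero at the start; "wrist_torque": the same for the moment, N m; "grip_width": opening from 0.0 (shut) to 1.0 (fully open); "finger_force": force on a finger pad.
Only numpy, scipy, OpenCV 4.12 (cv2) and the standard library are available. Lean on these libraries where they do the work, as an engineer would, in place of code of your own. Each camera call takes 0.05 s, during which the arm holds its last target. There are 200 camera calls.

## Working session

There is one attempt and no reset: what is moved stays moved. The work goes in short steps, Python scripts to look and compute and a shell command to move; the robot and the scene stay as the last step left them, time stands still between calls to the robot, and variables do not carry over. Pictures are saved under pics/ and viewed, at most 11 in all, crops included, and the job is handed in when it is done.

```bash
mkdir -p pics; python3 - <<'E'
from rig import arm
import cv2
for n in("scene","top"):
    cv2.imwrite(f"pics/{n}0.png",arm.read_camera(n)); i=arm.camera_info(n); print(n,i)
s=arm.get_state();print(s, arm.pinch_z)
E
```

```text
scene {'K': array([[447.43000052,   0.        , 285.06378108],
       [  0.        , 447.43000052, 214.28505922],
       [  0.        ,   0.        ,   1.        ]]), 'R': array([[ 0.31478634,  0.94887492, -0.02336544],
       [ 0.49936512, -0.18649705, -0.84608116],
       [-0.80718278,  0.25466691, -0.53254176]]), 't': array([-0.19244636, -0.15819306,  2.06610148])}
top {'K': array([[415.05995949,   0.        , 284.29250932],
       [  0.        , 415.05995949, 217.39966506],
       [  0.        ,   0.        ,   1.        ]]), 'R': array([[-4.28140459e-03, -9.99675808e-01,  2.50987927e-02],
       [-9.91201274e-01,  9.21955035e-04, -1.32360053e-01],
       [ 1.32294003e-01, -2.54446423e-02, -9.90883882e-01]]), 't': array([-0.00325964,  0.57228749,  1.42923363])}
{'clock': 0.1, 'joint_pos': array([-1.19620353,  0.41182156, -0.01267576,  1.59693463,  0.00560335,
        1.13432126, -0.0821867 ]), 'joint_vel': array([-0.00131227, -0.0005235 ,  0.00011439, -0.00326002, -0.00280296,
       -0.00091746, -0.00133667]), 'joint_efforts': array([ 2.96747989e-03, -5.89105833e+01,  6.44068904e-01, -2.91706771e+01,
       -5.37455210e-02,  1.45179732e-02,  3.95809764e-05]), 'eef_pos': array([0.26765214, 0.56429   , 0.22190288]), 'tcp_rot': array([-1.00130206e-04,  2.19589384e-01,  9.75592116e-01, -7.17697240e-04]), 'wrist_force': array([ 0.6183225 , -0.29998402, -0.16474011]), 'wrist_torque': array([-0.024197  ,  0.01062683,  0.00015789]), 'finger_force': 0.0, 'grip_width': 1.0016849617114467} 0.0187
```

View pics/scene0.png

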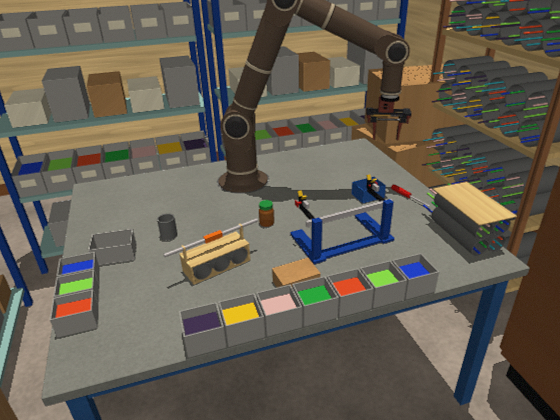

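View pics/top0.png

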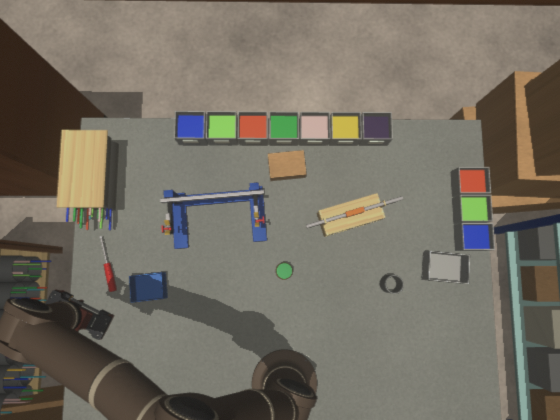

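Both views show the rack (orange grip at top (355,212), scene (213,237)) and the stand (hooks at top ~(168,220) and (262,218), scene (302,200) and (373,185)). I'll enlarge the hooks and triangulate the grip.

```bash
cat > h.py <<'E'
import numpy as np, cv2
from rig import arm
C={n:arm.camera_info(n) for n in("scene","top")}
def P(n): c=C[n]; return c["K"]@np.c_[c["R"],c["t"]]
def tri(us,ut):
    X=cv2.triangulatePoints(P("scene"),P("top"),np.float64(us).reshape(2,1),np.float64(ut).reshape(2,1))[:,0];return X[:3]/X[3]
def ray(n,uv,z):
    c=C[n]; o=-c["R"].T@c["t"]; d=c["R"].T@np.linalg.solve(c["K"],[*uv,1]); return o+d*(z-o[2])/d[2]
def proj(n,X):
    p=P(n)@np.r_[X,1]; return p[:2]/p[2]
def blobs(img,lo,hi,roi,amin=4):
    x0,y0,x1,y1=roi; m=cv2.inRange(cv2.cvtColor(img[y0:y1,x0:x1],cv2.COLOR_BGR2HSV),lo,hi)
    k,l,s,c=cv2.connectedComponentsWithStats(m)
    return [(c[i]+[x0,y0],s[i]) for i in range(1,k) if s[i,4]>=amin]
E
python3 - <<'E'
from h import *
s=cv2.imread("pics/scene0.png");t=cv2.imread("pics/top0.png")
OR=((4,170,120),(14,255,255)); YE=((20,150,120),(34,255,255)); RE=((0,170,80),(6,255,255))
for nm,c in(("or",OR),("ye",YE),("red",RE)):
    for im,n,r in((s,"s",(140,160,420,290) ),(t,"t",(150,170,420,260))):
        for b in blobs(im,*c,r): print(nm,n,b[0].round(1),b[1])
a=cv2.resize(s[165:265,285:405],None,fx=5,fy=5,interpolation=cv2.INTER_CUBIC)
b=cv2.resize(t[180:255,155:275],None,fx=5,fy=5,interpolation=cv2.INTER_CUBIC)
cv2.imwrite("pics/c1.png",a);cv2.imwrite("pics/c2.png",b)
E
```

```text
or s [265.8 212.2] [124  52   5   2   6]
or s [212.8 236.2] [ 64  70  18  13 130]
or s [349.3 284.4] [194 117  31  13 280]
ye s [368.5 177. ] [227  15   4   5  18]
ye s [374.2 179.3] [233  19   4   2   6]
ye s [300.9 193.5] [158  30   9   7  31]
ye t [166.4 221.8] [16 51  2  3  5]
red s [400.7 190.7] [251  25  20  13 103]
red s [297.4 202.8] [155  41   7   6  20]
red s [349.7 285.2] [194 117  31  13 161]
red s [347.5 279.2] [206 119   4   2   4]
```

View pics/c1.png

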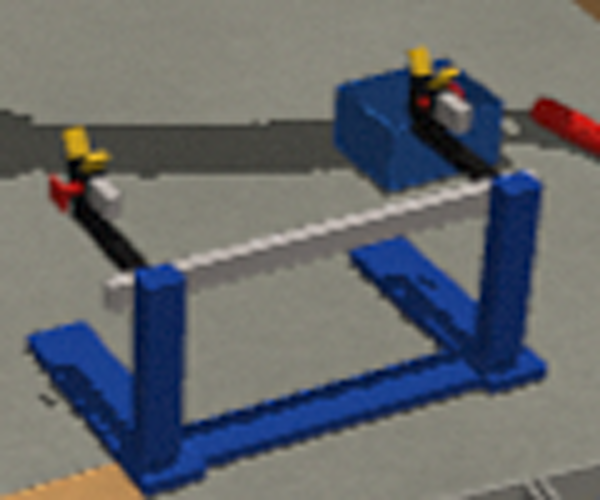

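View pics/c2.png

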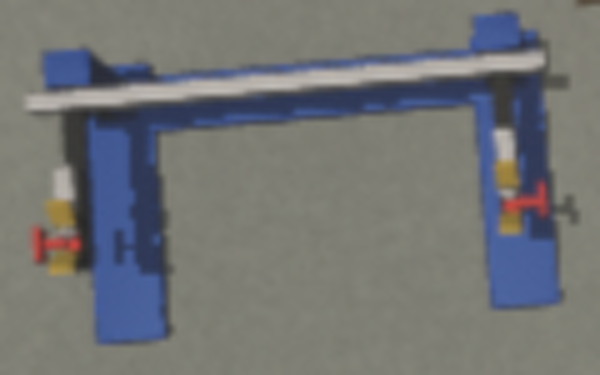

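Crop 1/2: right hook's yellow jaws at scene ≈(300.5,193.5)/(304.4,197), top ≈(257,224)/(256.4,214.6); left hook's at scene ≈(368.8,177.4)/(374.4,180), top ≈(167.4,232.4)/(167,222.4). Red flags are up. Triangulating.

```bash
python3 - <<'E'
from h import *
s=cv2.imread("pics/scene0.png");t=cv2.imread("pics/top0.png")
for n,(us,ut) in dict(Rnear=((300.4,192.5),(257,224)),Rfar=((304.4,197),(256.4,214.6)),Lnear=((368.8,177),(167.4,232.4)),Lfar=((374.2,179.7),(167,222.4)),Rflag=((297,203),(263,219.8)),Lflag=((376.3,183),(163,228.7))).items(): print(n,tri(us,ut).round(4))
for b in blobs(t,(4,120,100),(16,255,255),(330,195,380,230)): print("orT",b[0],b[1]); g=b[0]
G=tri((212.8,236.2),g); print("grip",G)
# bar ends: scene (163,255),(257,222)? find bright thin line in top by min-area of bright low-sat pixels
for im,n,roi in((t,"top",(300,190,410,235)),(s,"scene",(155,212,265,262))):
    x0,y0,x1,y1=roi; h=cv2.cvtColor(im[y0:y1,x0:x1],cv2.COLOR_BGR2HSV)
    m=cv2.inRange(h,(0,0,150),(180,45,255)); p=np.argwhere(m)[:,::-1]+[x0,y0]
    v=cv2.fitLine(p.astype(np.float32),cv2.DIST_HUBER,0,.01,.01).ravel(); d=(p-v[2:])@v[:2]; q=np.abs((p-v[2:])@[-v[1],v[0]])<2.5
    print(n,len(p),q.sum(),v,(v[2:]+v[:2]*d[q].min()).round(1),(v[2:]+v[:2]*d[q].max()).round(1))
E
```

```text
Rnear [0.5307 0.0864 0.1966]
Rfar [0.5611 0.0893 0.1943]
Lnear [0.5049 0.3648 0.1929]
Lfar [0.5367 0.368  0.1963]
Rflag [0.5476 0.068  0.1674]
Lflag [0.52   0.3872 0.1706]
orT [354.67924528 211.29245283] [ 15  12  20  10 106]
grip [ 0.58139914 -0.23783895  0.12351402]
top 191 190 [ 9.5832902e-01 -2.8566682e-01  3.5334058e+02  2.1185057e+02] [306.9 225.7] [402.1 197.3]
scene 173 170 [  0.93354535  -0.35845935 209.11551    236.7214    ] [164. 254.] [257.1 218.3]
```

```bash
python3 - <<'E'
from h import *
from scipy.spatial.transform import Rotation as R
a=tri((257.1,218.3),(306.9,225.7));b=tri((164,254),(402.1,197.3));m=(a+b)/2
print(a,b,np.linalg.norm(a-b),m)
# top line onto z=.12
A=ray("top",(306.9,225.7),.12);B=ray("top",(402.1,197.3),.12);print(A,B,np.linalg.norm(A-B),(A+B)/2)
d=(A-B); yb=np.degrees(np.arctan2(-d[0],d[1])); print("rack yaw",yb)
q=arm.get_state()["tcp_rot"]; M=R.from_quat(q,scalar_first=True).as_matrix();print(M.round(3))
print("tool y heading",np.degrees(np.arctan2(M[1,1],M[0,1])))
print("ray grip top",ray("top",(354.68,211.29),.131))
E
```

```text
[ 0.53308722 -0.07500451  0.12774716] [ 0.62846921 -0.399228    0.12618687] 0.3379660166279113 [ 0.58077821 -0.23711625  0.12696701]
[ 0.53337093 -0.07787884  0.12      ] [ 0.62955518 -0.40152604  0.12      ] 0.3376372634232713 [ 0.58146306 -0.23970244  0.12      ]
rack yaw 16.55134850637682
[[-0.904  0.428 -0.001]
 [ 0.428  0.904 -0.001]
 [-0.    -0.001 -1.   ]]
tool y heading 64.63015485113422
ray grip top [ 0.58018082 -0.23693324  0.131     ]
```

```bash
python3 -m handwheel '[[[0,0,-2],8],[[0,0,-2],8],[[0,0,-2],8],[[0,0,-2],8],[[0,0,-2],8],[[0,0,-2],8]]' -1
python3 -m handwheel '[[[-4.3,0.35,0],0],[[-4.3,0.35,0],0],[[-4.3,0.35,0],0],[[-4.3,0.35,0],0],[[-4.3,0.35,0],0],[[-4.3,0.35,0],0],[[-4.3,0.35,0],0],[[-4.3,0.35,0],0],[[-4.3,0.35,0],0],[[-4.3,0.35,0],0]]'
python3 -m handwheel '[[[-4.3,0.35,0],0],[[-4.3,0.35,0],0],[[-4.3,0.35,0],0],[[-4.3,0.35,0],0],[[-4.3,0.35,0],0],[[-4.3,0.35,0],0],[[-4.3,0.35,0],0],[[-4.3,0.35,0],0],[[0,0,0],0],[[0,0,0],0]]'
cat >> h.py <<'E'
from scipy.spatial.transform import Rotation as Ro
def go(tx,ty,tz,head):
    """shift left (cm) along present tool axes and roll (deg) to a TCP target with tool y at heading head"""
    s=arm.get_state(); M=Ro.from_quat(s["tcp_rot"],scalar_first=True).as_matrix(); p=s["eef_pos"]
    h=np.degrees(np.arctan2(M[1,1],M[0,1])); r=h-head; v=np.r_[tx,ty,tz]-p
    Mt=Ro.from_rotvec([0,0,np.radians(head-h)]).as_matrix()@M
    print("t",s["clock"],"p",p.round(4),"head",h.round(2),"tilt",M[2].round(4),"roll",r.round(2),"shift before roll",(M.T@v*100).round(2),"after roll",(Mt.T@v*100).round(2),"F",s["wrist_force"].round(1),"T",s["wrist_torque"].round(2),"grip",s["grip_width"],s["finger_force"])
E
python3 -c "
from h import *
go(.581,-.238,.18,16.55)"
```

```text
clock: 0.7
eef_pos: [0.2676, 0.5645, 0.343]
tcp_rot: [0.0, 0.6, 0.8, -0.0]
wrist_force: [0.3, 0.6, -0.5]
grip_width: 1.0
finger_force: 0.0
clock: 1.7
eef_pos: [0.4245, 0.1609, 0.3425]
tcp_rot: [-0.0, 0.597, 0.802, 0.0]
wrist_force: [0.7, 0.2, 0.2]
grip_width: 0.999
finger_force: 0.0
clock: 2.7
eef_pos: [0.5493, -0.1598, 0.3419]
tcp_rot: [-0.001, 0.598, 0.801, -0.001]
wrist_force: [0.6, 0.0, -0.5]
grip_width: 1.002
finger_force: 0.0
t 2.7 p [ 0.5493 -0.1598  0.3419] head 16.49 tilt [ 1.0e-04 -1.6e-03 -1.0e+00] roll -0.06 shift before roll [-8.4   0.85 16.19] after roll [-8.4   0.84 16.19] F [ 0.6  0.  -0.5] T [-0.05 -0.    0.03] grip 1.0015498513839836 0.0
```

```bash
python3 -m handwheel '[[[-4.2,0.4,0],0],[[-4.2,0.4,0],0],[[0,0,4],0],[[0,0,4],0],[[0,0,4],0],[[0,0,4],0],[[0,0,0],0],[[0,0,0],0]]'
python3 - <<'E'
from h import *
t=arm.read_camera("top");s=arm.read_camera("scene")
go(.581,-.238,.101,16.55)
a=cv2.resize(t[170:260,300:420],(640,480),interpolation=cv2.INTER_CUBIC);b=cv2.resize(s[170:290,150:310],(640,480),interpolation=cv2.INTER_CUBIC)
cv2.imwrite("pics/g1.png",cv2.resize(np.hstack([a,b]),(800,300)))
E
```

```text
clock: 3.5
eef_pos: [0.5817, -0.2357, 0.1833]
tcp_rot: [-0.0, 0.597, 0.802, 0.0]
wrist_force: [-0.1, 0.1, -0.5]
grip_width: 1.0
finger_force: 0.0
t 3.6 p [ 0.5827 -0.237   0.1851] head 16.68 tilt [-0.0015  0.0029 -1.    ] roll 0.13 shift before roll [-0.04 -0.21  8.41] after roll [-0.04 -0.21  8.41] F [-0.3  0.1  0.7] T [-0.02  0.07  0.01] grip 0.9965433136636708 0.0
```

View pics/g1.png

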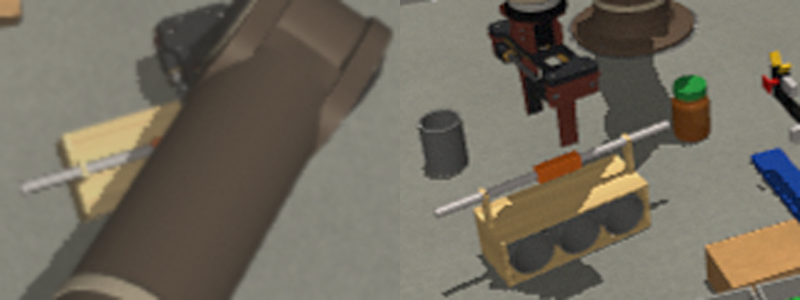

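The gripper is above the orange grip, fingers astride it along the rack's x. Descend and close.

```bash
python3 -m handwheel '[[[0,-0.1,2.1],0],[[0,0,2.1],0],[[0,0,2.1],0],[[0,0,1.9],0],[[0,0,0],0],[[0,0,0],0]]'
python3 -m handwheel '[[[0,0,0],0],[[0,0,0],0],[[0,0,0],0],[[0,0,0],0],[[0,0,0],0],[[0,0,0],0],[[0,0,0],0],[[0,0,0],0],[[0,0,0],0],[[0,0,0],0]]' 1 35
python3 -c "
from h import *
go(.581,-.238,.101,16.55)"
```

```text
clock: 4.2
eef_pos: [0.5815, -0.2377, 0.1025]
tcp_rot: [0.001, 0.597, 0.802, 0.0]
wrist_force: [-0.5, -0.6, 0.0]
grip_width: 0.998
finger_force: 0.0
clock: 5.2
eef_pos: [0.5799, -0.2375, 0.1004]
tcp_rot: [-0.0, 0.598, 0.802, -0.0]
wrist_force: [-0.2, -0.5, -0.7]
grip_width: 0.205
finger_force: 35.0
t 5.2 p [ 0.5799 -0.2375  0.1004] head 16.61 tilt [ 3.e-04 -9.e-04 -1.e+00] roll 0.06 shift before roll [-0.08  0.09 -0.06] after roll [-0.08  0.09 -0.06] F [-0.2 -0.5 -0.7] T [-0.15  0.23 -0.03] grip 0.20475201488085185 34.999186992645264
```

```bash
python3 -m handwheel '[[[0,0,-1],0],[[0,0,-2],0],[[0,0,-3],0],[[0,0,-3],0],[[0,0,-3],0],[[0,0,-3],0],[[0,0,-3],0],[[0,0,-3],0],[[0,0,-2],0],[[0,0,-1],0]]'
python3 -m handwheel '[[[0,0,0],2],[[0,0,0],3],[[0,0,0],3],[[0,0,0],2.5],[[0,0,0],1],[[0,0,0],0],[[0,0,0],0],[[0,0,0],0]]'
python3 - <<'E'
from h import *
t=arm.read_camera("top");s=arm.read_camera("scene")
go(.5335,.2273,.34,5.1)
E
```

```text
clock: 6.2
eef_pos: [0.5805, -0.2376, 0.3427]
tcp_rot: [0.001, 0.597, 0.802, 0.0]
wrist_force: [0.6, -0.5, -6.7]
grip_width: 0.207
finger_force: 35.0
clock: 7.0
eef_pos: [0.5804, -0.2373, 0.3405]
tcp_rot: [-0.0, 0.675, 0.738, -0.0]
wrist_force: [0.3, -0.8, -6.4]
grip_width: 0.199
finger_force: 35.0
t 7.1 p [ 0.5804 -0.2374  0.3406] head 5.15 tilt [ 1.e-04 -0.e+00 -1.e+00] roll 0.05 shift before roll [46.7  -0.5   0.06] after roll [46.7  -0.54  0.06] F [ 0.1 -0.5 -5.4] T [-0.07  0.03 -0.05] grip 0.2064797890660018 34.998393058776855
```

```bash
python3 -m handwheel '[[[1,0,0],0],[[2,0,0],0],[[3,0,0],0],[[3,-0.1,0],0],[[3,-0.1,0],0],[[3,-0.1,0],0],[[3,-0.1,0],0],[[3,-0.1,0],0],[[3,0,0],0],[[3,0,0],0]]'
python3 -m handwheel '[[[3,0,0],0],[[3,0,0],0],[[3,0,0],0],[[3,0,0],0],[[3,0,0],0],[[2,0,0],0],[[1.5,0,0],0],[[1,0,0],0],[[0,0,0],0],[[0,0,0],0]]'
python3 -m handwheel '[[[0,0,0],0],[[0,0,0],0],[[0,0,0],0],[[0,0,0],0],[[0,0,0],0]]'
python3 - <<'E'
from h import *
t=arm.read_camera("top");s=arm.read_camera("scene")
go(.5335,.2273,.21,5.1)
a=cv2.resize(t[170:260,140:290],(800,480),interpolation=cv2.INTER_CUBIC);b=cv2.resize(s[90:240,270:420],(480,480),interpolation=cv2.INTER_CUBIC)
cv2.imwrite("pics/top3.png",t);cv2.imwrite("pics/scene3.png",s)
cv2.imwrite("pics/g2.png",cv2.resize(np.hstack([a,b]),(800,300)))
E
```

```text
clock: 8.1
eef_pos: [0.5507, 0.0329, 0.3409]
tcp_rot: [-0.0, 0.675, 0.738, 0.0]
wrist_force: [-0.3, 0.1, -5.3]
grip_width: 0.202
finger_force: 35.0
clock: 9.1
eef_pos: [0.5341, 0.2242, 0.3407]
tcp_rot: [0.0, 0.675, 0.738, -0.0]
wrist_force: [0.3, 0.0, -5.3]
grip_width: 0.207
finger_force: 35.0
clock: 9.6
eef_pos: [0.5339, 0.2252, 0.3407]
tcp_rot: [-0.0, 0.675, 0.738, 0.0]
wrist_force: [-0.1, 0.6, -5.9]
grip_width: 0.203
finger_force: 35.0
t 9.7 p [0.5339 0.2253 0.3406] head 5.13 tilt [-0. -0. -1.] roll 0.03 shift before roll [ 0.2  -0.02 13.06] after roll [ 0.2  -0.02 13.06] F [-0.2 -0.4 -5. ] T [-0.07  0.03  0.02] grip 0.20072162067708046 34.99861478805542
```

View pics/g2.png

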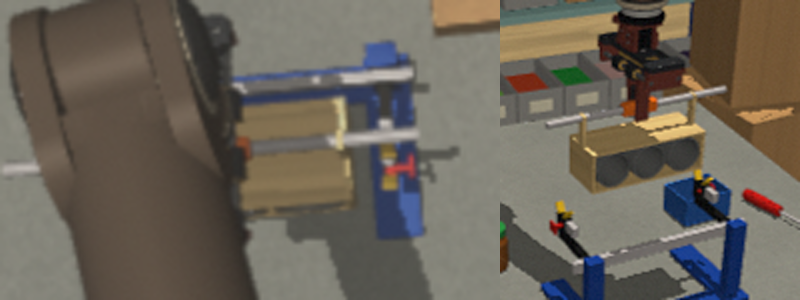

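```bash
python3 -m handwheel '[[[0.1,0,1],0],[[0.1,0,2],0],[[0,0,2],0],[[0,0,2],0],[[0,0,2],0],[[0,0,1],0],[[0,0,0.5],0],[[0,0,0],0],[[0,0,0],0],[[0,0,0],0]]'
python3 - <<'E'
from h import *
t=arm.read_camera("top");s=arm.read_camera("scene")
go(.5335,.2273,.21,5.1)
a=cv2.resize(t[190:250,150:290],(933,400),interpolation=cv2.INTER_CUBIC)[:,:]
b=cv2.resize(s[140:240,285:400],(460,400),interpolation=cv2.INTER_CUBIC)
cv2.imwrite("pics/top4.png",t);cv2.imwrite("pics/scene4.png",s)
cv2.imwrite("pics/g3a.png",cv2.resize(t[190:250,150:280],(780,360),interpolation=cv2.INTER_CUBIC))
cv2.imwrite("pics/g3b.png",cv2.resize(s[140:240,285:405],(720,600),interpolation=cv2.INTER_CUBIC))
E
```

```text
clock: 10.7
eef_pos: [0.5342, 0.2275, 0.2365]
tcp_rot: [0.0, 0.675, 0.738, 0.001]
wrist_force: [-0.9, 0.1, -5.4]
grip_width: 0.203
finger_force: 35.0
t 10.8 p [0.534  0.2275 0.2363] head 5.13 tilt [ 7.0e-04  1.1e-03 -1.0e+00] roll 0.03 shift before roll [-0.01 -0.06  2.63] after roll [-0.01 -0.06  2.63] F [-0.3 -0.8 -5.9] T [-0.08  0.   -0.03] grip 0.2070272242604942 34.99843776226044
```

View pics/g3a.png

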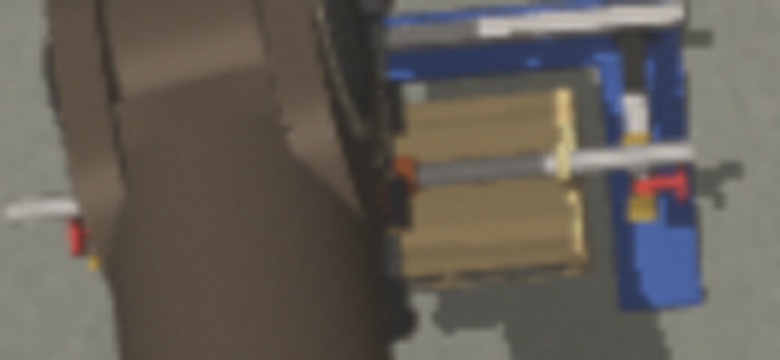

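View pics/g3b.png

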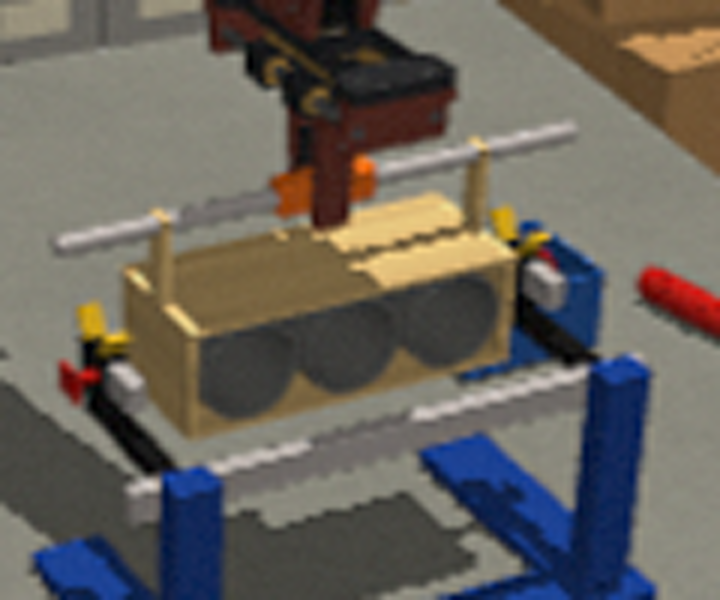

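Top: bar ends at ≈(151.3,225.3) and (265,215.3), passing over the hook slot; scene: ends ≈(294.7,180.5), (380.7,161.7). The rack is level and sits between the hooks.

```bash
python3 - <<'E'
from h import *
z=.2363+.0187
a=tri((380.7,161.7),(151.3,225.3));b=tri((294.7,180.5),(265,215.3));print(a,b,np.linalg.norm(a-b),(a+b)/2)
A=ray("top",(151.3,225.3),z);B=ray("top",(265,215.3),z);d=A-B;print(A,B,(A+B)/2,"yaw",np.degrees(np.arctan2(-d[0],d[1])))
# hooks: jaw middles from top with plane at mouth height
for zz in(.185,.195,.205):
  L=ray("top",(167.2,227.6),zz);R=ray("top",(256.7,219.4),zz);d=L-R;print(zz,L,R,(L+R)/2,np.linalg.norm(d),np.degrees(np.arctan2(-d[0],d[1])))
# independent: outer ends of the yellow jaws in the saved start picture, loose mask
t=cv2.imread("pics/top0.png")
for r in((155,200,180,250),(245,195,270,245)):
  for b in blobs(t,(15,70,70),(38,255,255),r,2): print(b[0].round(1),b[1])
for p in((0.6183,.0),):pass
E
```

```text
[0.5205052  0.39798028 0.25590978] [0.54966498 0.05983394 0.25805105] 0.33940804436024663 [0.53508509 0.22890711 0.25698042]
[0.51996459 0.39683853 0.255     ] [0.54973909 0.05880477 0.255     ] [0.53485184 0.22782165 0.255     ] yaw 5.033703679347515
0.185 [0.52063864 0.36755271 0.185     ] [0.54634553 0.08655784 0.185     ] [0.53349209 0.22705527 0.185     ] 0.2821683245563983 5.227168577488553
0.195 [0.51954855 0.36498986 0.195     ] [0.54505875 0.08614486 0.195     ] [0.53230365 0.22556736 0.195     ] 0.2800094806183625 5.227168577488524
0.205 [0.51845845 0.36242702 0.205     ] [0.54377197 0.08573188 0.205     ] [0.53111521 0.22407945 0.205     ] 0.27785063668032667 5.227168577488521
[166.6 222.2] [ 9 20  6  6 29]
[167.  232.1] [ 9 30  7  5 25]
[255.8 214.4] [ 9 17  5  6 24]
[256.5 224.3] [10 28  4  4 14]
```

```bash
python3 -m handwheel '[[[0,-0.1,0.5],0],[[0,-0.1,1],0],[[0,0,1],0],[[0,0,1],0],[[0,0,0.6],0],[[0,0,0.3],0],[[0,0,0],0],[[0,0,0],0]]'
python3 -m handwheel '[[[0,0,0.2],0],[[0,0,0.2],0],[[0,0,0.2],0],[[0,0,0.2],0],[[0,0,0],0],[[0,0,0],0]]'
python3 -c "
from h import *
go(.533,.2268,.157,5.2)"
```

```text
clock: 11.6
eef_pos: [0.532, 0.2271, 0.1919]
tcp_rot: [0.0, 0.675, 0.738, 0.0]
wrist_force: [1.2, 0.3, -5.3]
grip_width: 0.201
finger_force: 35.0
clock: 12.2
eef_pos: [0.5317, 0.2271, 0.1836]
tcp_rot: [-0.0, 0.675, 0.738, -0.0]
wrist_force: [0.8, -0.4, -6.3]
grip_width: 0.205
finger_force: 35.0
t 12.2 p [0.5317 0.2271 0.1836] head 5.13 tilt [-0.e+00 -1.e-04 -1.e+00] roll -0.07 shift before roll [-0.04  0.13  2.66] after roll [-0.04  0.13  2.66] F [ 0.8 -0.4 -6.3] T [-0.07  0.06  0.01] grip 0.20513668785871186 34.99842882156372
```

```bash
for i in 1; do :; done; python3 -m handwheel '[[[0,0,0.1],0],[[0,0,0.1],0],[[0,0,0.1],0],[[0,0,0.1],0],[[0,0,0.1],0],[[0,0,0],0],[[0,0,0],0]]' | sed -n 1,3p\;4p
python3 -m handwheel '[[[0,0,0.1],0],[[0,0,0.1],0],[[0,0,0.1],0],[[0,0,0.1],0],[[0,0,0],0],[[0,0,0],0]]' | head -4
python3 -m handwheel '[[[0,0,0.1],0],[[0,0,0.1],0],[[0,0,0.1],0],[[0,0,0],0],[[0,0,0],0]]' | head -4
python3 -c "
from h import *
go(.533,.2268,.157,5.2)"
```

```text
clock: 12.9
eef_pos: [0.5317, 0.2271, 0.1786]
tcp_rot: [0.0, 0.675, 0.738, -0.0]
wrist_force: [-0.1, -0.8, -4.6]
clock: 13.5
eef_pos: [0.5317, 0.2271, 0.1746]
tcp_rot: [-0.0, 0.675, 0.738, -0.0]
wrist_force: [-0.6, -0.2, -5.8]
clock: 14.0
eef_pos: [0.5317, 0.2272, 0.1716]
tcp_rot: [-0.0, 0.675, 0.738, -0.0]
wrist_force: [-0.4, -1.0, -5.9]
t 14.0 p [0.5317 0.2272 0.1716] head 5.13 tilt [ 0.e+00 -1.e-04 -1.e+00] roll -0.07 shift before roll [-0.05  0.13  1.46] after roll [-0.05  0.13  1.46] F [-0.4 -1.  -5.9] T [-0.07  0.02  0.02] grip 0.20569041276873282 34.99854326248169
```

```bash
python3 -m handwheel '[[[0,0,0.1],0],[[0,0,0.1],0],[[0,0,0.1],0],[[0,0,0],0],[[0,0,0],0]]' | sed -n '2p;4p'
python3 -m handwheel '[[[0,0,0.1],0],[[0,0,0.1],0],[[0,0,0],0],[[0,0,0],0]]'| sed -n '2p;4p'
python3 -m handwheel '[[[0,0,0.1],0],[[0,0,0.1],0],[[0,0,0],0],[[0,0,0],0]]' | sed -n '2p;4p'
python3 -m handwheel '[[[0,0,0.1],0],[[0,0,0.1],0],[[0,0,0],0],[[0,0,0],0]]' | sed -n '2p;4p'
python3 -c "
from h import *
go(.533,.2268,.157,5.2)"
```

```text
eef_pos: [0.5317, 0.2271, 0.1686]
wrist_force: [-0.2, -0.3, -6.1]
eef_pos: [0.5317, 0.2271, 0.1666]
wrist_force: [-0.2, -0.2, -6.2]
eef_pos: [0.5315, 0.2272, 0.1646]
wrist_force: [-0.4, -1.1, -5.5]
eef_pos: [0.5318, 0.2272, 0.1641]
wrist_force: [-6.4, -2.2, 8.6]
t 15.7 p [0.5318 0.2272 0.1641] head 5.13 tilt [ 1.3e-03  3.0e-04 -1.0e+00] roll -0.07 shift before roll [-0.06  0.12  0.71] after roll [-0.06  0.12  0.71] F [-6.4 -2.2  8.6] T [-0.44  1.35  0.01] grip 0.20019913669138398 35.000887513160706
```

```bash
python3 -m handwheel '[[[0,0,0.05],0],[[0,0,0],0],[[0,0,0],0]]' | sed -n '2p;4p'
python3 -c "
from h import *
go(.533,.2268,.157,5.2)"
```

```text
eef_pos: [0.5318, 0.2273, 0.164]
wrist_force: [-7.7, -1.4, 13.7]
t 16.0 p [0.5318 0.2273 0.164 ] head 5.13 tilt [ 1.6e-03  4.0e-04 -1.0e+00] roll -0.07 shift before roll [-0.06  0.11  0.7 ] after roll [-0.06  0.11  0.7 ] F [-7.7 -1.4 13.7] T [-0.63  1.61 -0.02] grip 0.20044508266076932 35.00165104866028
```

```bash
python3 -m handwheel '[[[0,-0.05,0],0],[[0,-0.05,0],0],[[0,0,0],0]]' | sed -n '2p;4p'
python3 -c "
from h import *
go(.533,.2268,.157,5.2)"
```

```text
eef_pos: [0.5304, 0.2273, 0.1631]
wrist_force: [-5.7, -1.1, 5.0]
t 16.3 p [0.5304 0.2273 0.1631] head 5.14 tilt [ 1.2e-03 -3.0e-04 -1.0e+00] roll -0.06 shift before roll [-0.08  0.26  0.61] after roll [-0.08  0.26  0.61] F [-5.7 -1.1  5. ] T [-0.34  1.25 -0.  ] grip 0.20604196195872201 35.00008821487427
```

```bash
python3 -m handwheel '[[[0,-0.05,0],0],[[0,-0.05,0],0],[[0,0,0],0]]' | sed -n '2p;4p'
python3 -c "
from h import *
go(.533,.2268,.157,5.2)"
```

```text
eef_pos: [0.5293, 0.2271, 0.1621]
wrist_force: [-4.3, -0.6, 0.8]
t 16.6 p [0.5293 0.2271 0.1621] head 5.13 tilt [ 3.e-04 -6.e-04 -1.e+00] roll -0.07 shift before roll [-0.07  0.36  0.51] after roll [-0.07  0.36  0.51] F [-4.3 -0.6  0.8] T [-0.07  0.94 -0.1 ] grip 0.20349368483081898 35.00058352947235
```

```bash
python3 -m handwheel '[[[0,-0.05,0],0],[[0,-0.05,0],0],[[0,0,0],0]]' | sed -n '2p;4p'
python3 -m handwheel '[[[0,0,0.05],0],[[0,0,0.05],0],[[0,0,0],0]]' | sed -n '2p;4p'
python3 -c "
from h import *
go(.533,.2268,.157,5.2)"
```

```text
eef_pos: [0.5293, 0.2271, 0.1622]
wrist_force: [0.3, 0.7, -3.2]
eef_pos: [0.5293, 0.227, 0.1618]
wrist_force: [-1.0, 0.5, 4.4]
t 17.2 p [0.5293 0.227  0.1618] head 5.12 tilt [ 7.0e-04  1.2e-03 -1.0e+00] roll -0.08 shift before roll [-0.06  0.37  0.48] after roll [-0.06  0.37  0.48] F [-1.   0.5  4.4] T [ 0.15  0.37 -0.07] grip 0.20054923625548363 35.001463294029236
```

```bash
python3 -m handwheel '[[[0,0,0.05],0],[[0,0,0],0],[[0,0,0],0]]' | sed -n '2p;4p'
python3 -c "
from h import *
go(.533,.2268,.157,5.2)"
```

```text
eef_pos: [0.5293, 0.2271, 0.1614]
wrist_force: [-1.5, 0.4, 4.6]
t 17.5 p [0.5293 0.2271 0.1614] head 5.12 tilt [ 8.0e-04  1.2e-03 -1.0e+00] roll -0.08 shift before roll [-0.06  0.37  0.44] after roll [-0.06  0.37  0.44] F [-1.5  0.4  4.6] T [ 0.22  0.37 -0.12] grip 0.2033585568566868 35.001550912857056
```

Yielding now (moving down at constant force): the latch springs. Continue.

```bash
python3 -m handwheel '[[[0,0,0.05],0],[[0,0,0.05],0],[[0,0,0],0]]' | sed -n '2p;4p'
python3 -m handwheel '[[[0,0,0.05],0],[[0,0,0],0]]' | sed -n '2p;4p'
python3 -c "
from h import *
go(.533,.2268,.157,5.2)"
```

```text
eef_pos: [0.5293, 0.227, 0.1603]
wrist_force: [-0.7, 0.7, 3.7]
eef_pos: [0.5293, 0.227, 0.1596]
wrist_force: [-0.1, 0.6, 4.4]
t 18.0 p [0.5293 0.227  0.1596] head 5.12 tilt [ 5.0e-04  1.3e-03 -1.0e+00] roll -0.08 shift before roll [-0.05  0.37  0.26] after roll [-0.05  0.37  0.26] F [-0.1  0.6  4.4] T [ 0.11  0.16 -0.04] grip 0.2047558549859413 35.00107526779175
```

```bash
python3 -m handwheel '[[[0,0,0.05],0],[[0,0,0.05],0],[[0,0,0],0]]' | sed -n '2p;4p'
python3 -m handwheel '[[[0,0,0.05],0],[[0,0,0.05],0],[[0,0,0],0]]' | sed -n '2p;4p'
python3 -c "
from h import *
go(.533,.2268,.157,5.2)"
```

```text
eef_pos: [0.5292, 0.2269, 0.1583]
wrist_force: [0.8, 1.1, 3.3]
eef_pos: [0.5292, 0.2269, 0.1571]
wrist_force: [2.6, 0.2, 1.2]
t 18.6 p [0.5292 0.2269 0.1571] head 5.13 tilt [-1.e-04  1.e-03 -1.e+00] roll -0.07 shift before roll [-0.04  0.38  0.01] after roll [-0.04  0.38  0.01] F [2.6 0.2 1.2] T [ 0.02 -0.57 -0.07] grip 0.20158096302834244 35.000826716423035
```

```bash
python3 -m handwheel '[[[0,0.05,0.05],0],[[0,0.05,0.05],0],[[0,0,0],0]]' | sed -n '2p;4p'
python3 -m handwheel '[[[0,0,0.05],0],[[0,0,0.05],0],[[0,0,0],0]]' | sed -n '2p;4p'
python3 -c "
from h import *
go(.533,.2268,.157,5.2)"
```

```text
eef_pos: [0.5292, 0.2268, 0.1556]
wrist_force: [1.7, 0.2, -2.1]
eef_pos: [0.5292, 0.2268, 0.1547]
wrist_force: [0.4, 0.1, -2.2]
t 19.2 p [0.5292 0.2268 0.1547] head 5.14 tilt [-4.e-04 -1.e-03 -1.e+00] roll -0.06 shift before roll [-0.04  0.38 -0.23] after roll [-0.04  0.38 -0.23] F [ 0.4  0.1 -2.2] T [-0.08  0.04 -0.09] grip 0.20186562884470274 35.00023305416107
```

```bash
python3 -m handwheel '[[[0,0,0.1],0],[[0,0,0.1],0],[[0,0,0.1],0],[[0,0,0],0],[[0,0,0],0]]' | sed -n '2p;4p'
python3 -m handwheel '[[[0,0,0.1],0],[[0,0,0.1],0],[[0,0,0],0],[[0,0,0],0]]' | sed -n '2p;4p'
python3 -c "
from h import *
go(.533,.2268,.157,5.2)"
```

```text
eef_pos: [0.5293, 0.2268, 0.1514]
wrist_force: [0.5, -0.9, -8.7]
eef_pos: [0.5293, 0.2268, 0.1496]
wrist_force: [-1.0, -0.3, -9.7]
t 20.1 p [0.5293 0.2268 0.1496] head 5.13 tilt [-4.e-04 -9.e-04 -1.e+00] roll -0.07 shift before roll [-0.04  0.37 -0.74] after roll [-0.04  0.37 -0.74] F [-1.  -0.3 -9.7] T [-0.02  0.17 -0.11] grip 0.19922481385983332 34.99907433986664
```

```bash
python3 -m handwheel '[[[0,0,0.1],0],[[0,0,0.1],0],[[0,0,0],0],[[0,0,0],0]]' | sed -n '2p;4p'
python3 -m handwheel '[[[0,0,0.05],0],[[0,0,0.05],0],[[0,0,0],0],[[0,0,0],0]]' | sed -n '2p;4p'
python3 -c "
from h import *
go(.533,.2268,.145,5.2)"
```

```text
eef_pos: [0.5293, 0.2269, 0.1478]
wrist_force: [-1.7, 0.1, -10.7]
eef_pos: [0.5297, 0.227, 0.1472]
wrist_force: [-1.9, -0.5, -6.9]
t 20.9 p [0.5297 0.227  0.1472] head 5.13 tilt [ 1.e-04  0.e+00 -1.e+00] roll -0.07 shift before roll [-0.05  0.33  0.22] after roll [-0.05  0.33  0.22] F [-1.9 -0.5 -6.9] T [-0.13  0.67 -0.08] grip 0.19977060676458702 34.998924136161804
```

```bash
python3 -m handwheel '[[[0,0,0.05],0],[[0,0,0],0],[[0,0,0],0]]' | sed -n '2p;4p'
python3 -m handwheel '[[[0,0,0.05],0],[[0,0,0],0],[[0,0,0],0]]' | sed -n '2p;4p'
python3 - <<'E'
from h import *
s=arm.read_camera("scene");t=arm.read_camera("top");cv2.imwrite("pics/scene5.png",s)
go(.533,.2268,.145,5.2)
a=cv2.resize(s[150:250,285:405],(480,400),interpolation=cv2.INTER_CUBIC);b=cv2.resize(cv2.imread("pics/scene0.png")[165:215,285:405],(320,133))
cv2.imwrite("pics/g5.png",cv2.resize(s[160:235,285:405],(800,500),interpolation=cv2.INTER_CUBIC))
E
```

```text
eef_pos: [0.53, 0.227, 0.1468]
wrist_force: [-2.8, -0.5, -7.4]
eef_pos: [0.5302, 0.2271, 0.1464]
wrist_force: [0.3, -0.2, -5.6]
t 21.6 p [0.5302 0.2271 0.1464] head 5.13 tilt [ 2.0e-04  1.1e-03 -1.0e+00] roll -0.07 shift before roll [-0.05  0.27  0.14] after roll [-0.05  0.27  0.14] F [ 0.5 -0.1 -4.9] T [ 0.01  0.07 -0.08] grip 0.20238204799563064 34.99879002571106
```

View pics/g5.png

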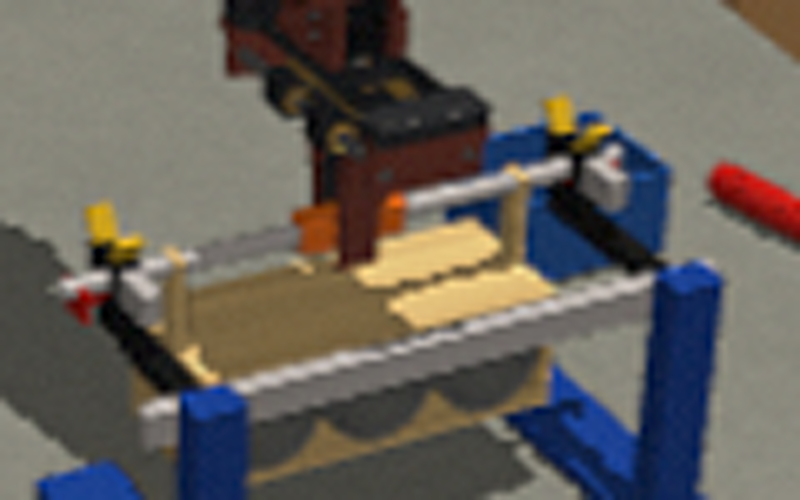

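The bar is in both hooks, past the latches but with the force still about the free weight, so not yet firmly on the floor. Keep lowering.

```bash
python3 -m handwheel '[[[0,0,0.05],0],[[0,0,0.05],0],[[0,0,0],0]]' | sed -n '2p;4p'
python3 -m handwheel '[[[0,0,0.05],0],[[0,0,0],0],[[0,0,0],0]]' | sed -n '2p;4p'
python3 -c "
from h import *
go(.533,.2268,.145,5.2)"
```

```text
eef_pos: [0.53, 0.227, 0.1453]
wrist_force: [0.6, 0.7, -5.3]
eef_pos: [0.53, 0.227, 0.1449]
wrist_force: [0.5, 0.8, -3.1]
t 22.2 p [0.53   0.227  0.1449] head 5.13 tilt [ 2.e-04  6.e-04 -1.e+00] roll -0.07 shift before roll [-0.05  0.3  -0.01] after roll [-0.05  0.3  -0.01] F [ 0.5  0.8 -3.1] T [-0.09  0.05  0.02] grip 0.1996298232960427 34.99907433986664
```

```bash
python3 -m handwheel '[[[0,0,0.05],0],[[0,0,0],0],[[0,0,0],0]]' | sed -n '2p;4p'
python3 -m handwheel '[[[0,0,0.05],0],[[0,0,0],0],[[0,0,0],0]]' | sed -n '2p;4p'
python3 -c "
from h import *
go(.533,.2268,.145,5.2)"
```

```text
eef_pos: [0.53, 0.227, 0.1448]
wrist_force: [-2.0, -0.9, 5.7]
eef_pos: [0.53, 0.2271, 0.1448]
wrist_force: [-3.3, -1.7, 10.8]
t 22.8 p [0.53   0.2271 0.1448] head 5.13 tilt [ 9.e-04  7.e-04 -1.e+00] roll -0.07 shift before roll [-0.05  0.3  -0.02] after roll [-0.05  0.29 -0.02] F [-3.3 -1.7 10.8] T [-0.3   0.9   0.03] grip 0.20299106392349667 35.0011271238327
```

Hard stop at bar axis ≈0.1635 (floor ≈0.1575, consistent with the latch contact height), load balanced left/right. Holding, then checking the flags.

```bash
python3 -m handwheel '[[[0,0,0],0],[[0,0,0],0],[[0,0,0],0],[[0,0,0],0]]' | sed -n '2p;4p'
python3 -m handwheel '[[[0,0,-0.05],0],[[0,0,0],0],[[0,0,0],0]]' | sed -n '2p;4p'
python3 - <<'E'
from h import *
s=arm.read_camera("scene");t=arm.read_camera("top");cv2.imwrite("pics/scene6.png",s)
for f in("scene0","scene4","scene6"):
  im=cv2.imread(f"pics/{f}.png")
  for r in((290,190,310,220),(360,170,385,200)):
    for b in blobs(im,(0,130,60),(8,255,255),r,2)+blobs(im,(172,130,60),(180,255,255),r,2): print(f,b[0].round(1),b[1])
go(.533,.2268,.145,5.2)
# expected flag shift for 7 mm
print(proj("scene",[.5476,.068,.1674])-proj("scene",[.5476,.068,.1604]))
r=[cv2.resize(cv2.imread(f"pics/{f}.png")[y:y+40,x:x+40],(400,300),interpolation=cv2.INTER_CUBIC) for f in("scene4","scene6") for x,y in((285,180),(355,165))]
cv2.imwrite("pics/g6.png",np.vstack([np.hstack(r[:2]),np.hstack(r[2:])]))
E
```

```text
eef_pos: [0.53, 0.227, 0.1448]
wrist_force: [-3.7, -2.0, 10.7]
eef_pos: [0.53, 0.227, 0.1448]
wrist_force: [-2.9, -0.8, 7.3]
scene0 [297.2 202.9] [ 5 10  7  7 23]
scene0 [300.5 203. ] [10 13  2  1  2]
scene0 [375.  182.3] [14 12  3  2  3]
scene0 [369.2 184.8] [ 8 14  3  2  4]
scene0 [376. 182.] [15 11  3  3  3]
scene4 [297.4 202.8] [ 5 10  7  7 27]
scene4 [375.  182.3] [14 12  3  2  3]
scene4 [375.5 181.5] [15 11  2  2  2]
scene6 [297.2 205.9] [ 5 14  6  5 14]
t 23.6 p [0.53   0.227  0.1448] head 5.13 tilt [ 6.e-04  7.e-04 -1.e+00] roll -0.07 shift before roll [-0.05  0.3  -0.02] after roll [-0.05  0.3  -0.02] F [-2.8 -2.   7.7] T [-0.34  0.63  0.  ] grip 0.20004847869290696 35.000771284103394
[-0.0190342  -1.73002956]
```

View pics/g6.png

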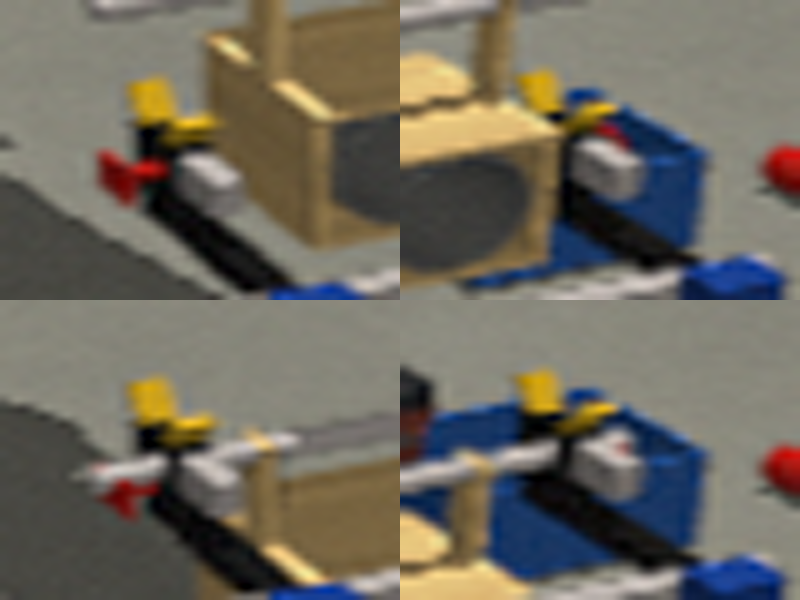

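The right flag has dropped, and the left's has gone down behind the white latch box; the bar sits level in both slots. Ease the residual push, release, retreat.

```bash
python3 -m handwheel '[[[0,0,-0.05],0],[[0,0,0],0],[[0,0,0],0],[[0,0,0],0]]' | sed -n '2p;4p'
python3 -m handwheel '[[[0,0,0],0],[[0,0,0],0],[[0,0,0],0],[[0,0,0],0],[[0,0,0],0],[[0,0,0],0],[[0,0,0],0],[[0,0,0],0]]' -1
python3 -m handwheel '[[[0,0,-0.5],0],[[0,0,-1],0],[[0,0,-2],0],[[0,0,-2],0],[[0,0,-3],0],[[0,0,-3],0],[[0,0,-3],0],[[0,0,-1],0],[[0,0,0],0],[[0,0,0],0]]'
python3 -m handwheel '[[[0,0,0],0],[[0,0,0],0],[[0,0,0],0],[[0,0,0],0],[[0,0,0],0],[[0,0,0],0],[[0,0,0],0],[[0,0,0],0],[[0,0,0],0],[[0,0,0],0]]' | tail -3
python3 - <<'E'
from h import *
s=arm.read_camera("scene");cv2.imwrite("pics/scene7.png",s)
for r in((290,190,310,220),(360,170,385,200)):
    for b in blobs(s,(0,130,60),(8,255,255),r,2): print(b[0].round(1),b[1])
# bar ends in both views and bar line vs start
im=s;x0,y0,x1,y1=285,165,390,215
print("diff bar region scene6/7",cv2.absdiff(s[180:210,290:300],cv2.imread("pics/scene6.png")[180:210,290:300]).mean())
cv2.imwrite("pics/g7.png",cv2.resize(s[150:250,270:410],(800,571),interpolation=cv2.INTER_CUBIC))
E
```

```text
eef_pos: [0.53, 0.227, 0.1448]
wrist_force: [0.6, 0.2, 4.8]
clock: 24.8
eef_pos: [0.5297, 0.227, 0.1446]
tcp_rot: [-0.0, 0.675, 0.738, 0.0]
wrist_force: [0.6, 0.3, -0.0]
grip_width: 0.895
finger_force: 0.0
clock: 25.8
eef_pos: [0.5292, 0.2269, 0.2989]
tcp_rot: [-0.0, 0.675, 0.738, -0.0]
wrist_force: [-0.1, 0.0, -0.3]
grip_width: 1.001
finger_force: 0.0
wrist_force: [0.4, 0.6, 0.6]
grip_width: 1.003
finger_force: 0.0
[297.6 205.3] [ 6 14  5  4 12]
diff bar region scene6/7 16.07111111111111
```

View pics/g7.png

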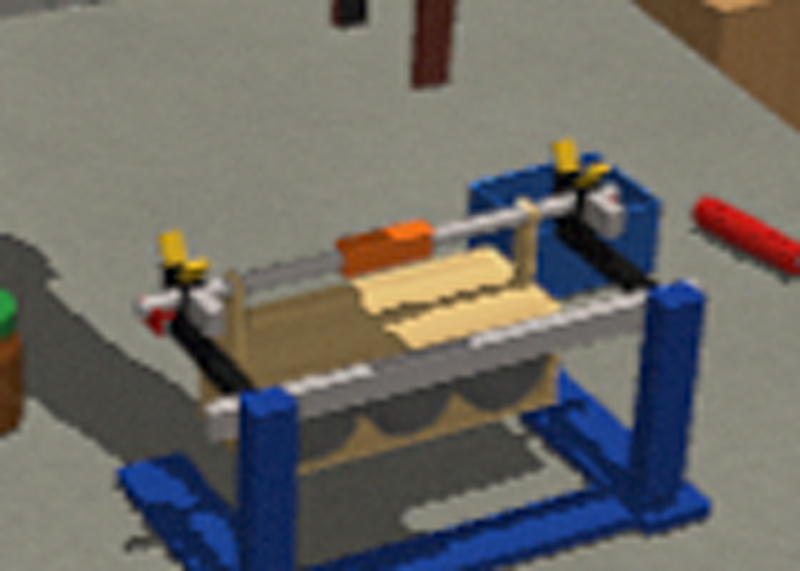

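The rack hangs level in both hooks with its flags down, the gripper is clear, and the bystanders in view look undisturbed.

```bash
python3 -c "
from rig import arm
print(arm.close_job())"
```

```text
the job is handed in; nothing more can be done
None
```

The rack hangs by its bar in both hooks, pressed past the latches, released and level, with the gripper clear; I handed the job in at about 27 s. The right red flag is visibly down, but the left is hidden behind its latch box, so I judged that side by the even hard stop (about 17 N, under the 25 N limit).

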